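Rock a jammed stopper out of a spring-held vessel and park it in its rack

ROBOT

A 6-joint arm with a two-finger parallel gripper is mounted at the origin on a cart in front of the work surface, level with it; the furniture and walls round the work are solid. World frame = base frame: x ahead of the robot, y to its left, z up, the work surface at z = 0. Lengths are in mm, angles in rad, forces in N, time in s.
With the tool pointing down it reaches from about 425 to 950 mm from the base axis. Payload 14.7 kg.
Tool frame: the origin (TCP) lies on the centre line of the jaws, within the pads' length; the fingertips stand 17 mm ahead of it and the grasp point (between the pads) lies 2 mm behind it; z points along the fingers, y is the line along which they close (so a half turn about z gives the same grasp; the last joint's range is limited). The gripper opens to 85 mm and grips with 20 to 120 N. Pads are 22 mm wide; open, the fingers measure 114 mm over their backs; the gripper's body (76 mm by 85 mm) begins 54 mm behind the grasp point. The pads swing forward as they close: fully open they stand 13 mm farther back than shut.
Start: joints at [-1.322, 0.48, 1.596, -0, 1.065, -0.047], TCP at [189.495, -621.759, 248.297] pointing down, gripper open.
Joint ranges: [-2.75, 2.75], [-0.82, 2.05], [0.23, 2.67], [-1.56, 4.7], [0.09, 2.69], [-2.92, 2.92]. Speed limits (rad/s): [1.89, 1.89, 2.39, 3.01, 3.01, 3.01].

INTERFACE

Orientations are given as a 3x3 rotation matrix whose columns are the frame's x, y, z axes.
In Python, from rig import status, optics, finish_job gives the robot as it stands.
- The arm moves only by the tool send_rows, never from a script. Its argument "increments" is text: rows parted by semicolons, each of 7 numbers parted by spaces: the shift along the tool's x, y, z in m, then the turn, a rotation vector about the tool's x, y, z in rad, then the opening in per cent of the stroke, from 0 (shut) to 100 (fully open). A call has exactly 5 rows; each row is the pose to reach, as a shift and turn from the pose commanded when the call began, along the tool's axes at that moment; what a row does not reach only later rows make up. A row lasts 1/12 s, in which the tool goes at most 41.7 mm and 7.16 degrees, less where a joint would pass 70% of its speed; a pose out of reach is approached as far as the arm can. A call with a gripper value outside its range is refused whole. The fingers move at their own pace and stop on an object; "grip_force" is the grip in N (left out, the last holds). Time passes only in rows, so rows that repeat a pose let the fingers close, or fill a call up. It gives the time, the measured TCP pose, the force, the opening and the grip force at its end, in the units of the state.
- status.sense(): the state, without advancing time (a new reading comes with each control period).
- optics.get_image(name): name is "side" or "top"; returns the picture (420x560x3 uint8, red, green, blue); there is no depth.
- optics.camera_info(name): a dict with "vertical_fov" (degrees; the focal length in pixels is half the picture's height over the tangent of half this angle, whatever the lens; pixels are square), "cx", "cy" (the principal point, pixels), "pose" (4x4, takes a point from camera to world coordinates). Camera axes: x right, y up, looking along -z (the intrinsics and any distortion apply to the point x, -y, -z); pixel columns grow to the right and rows downward; lengths in mm; the calibration is good to about 2 mm. A picture is of the moment at which its call begins. camera_info takes no time and is no camera call.
- finish_job(): hands the job in; it is judged then, once.
Trained networks look in the newest picture that a camera, given by its name, has taken for a name from the list of things; names that differ only in an ending like _2 or _b are one class to them, and where a whole thing is asked for, a point or a joint stands for the part that bears it (a point fixed in the world has none). Each returns a list of dicts, best first, with "score" (0 to 1); they miss things now and then, are a little off and sometimes report something else, mostly with a low value. They report only what shows in the picture. A call takes as long as a camera call.
- optics.find_in(camera, thing): "at" ([column, row] in pixels, amid what is visible of it).
- optics.mark_of(camera, thing): "at" ([column, row] in pixels: a listed point, or the origin of a listed thing).
The state is a dict: "time_s": time; "joint_positions": joint angles; "qd": joint speeds; "joint_torque": joint torques, N m; "eef_pos": TCP position; "eef_rot": TCP orientation; "ft_force": force on the tool from outside, world axes, zero at the start; "ft_torque": the same for the moment, N m; "width": finger opening in mm; "grip_force": force on a finger pad.
Only numpy, scipy, OpenCV 4.12 (cv2) and the standard library are available. Lean on these libraries where they do the work, as an engineer would, in place of code of your own. Each camera call takes 0.05 s, during which the arm holds its last target. There are 200 camera calls.

TASK

The stopper with the red grip is jammed in the neck of the metal sample vessel: hold it by the broad faces of its grip, rock it side to side and ease it straight out, without pulling the vessel up more than a few millimetres against its springs. Stand the stopper upright on the blue drip tile and let go of it; then take it again by the narrow ends of its grip, the only way it fits between the walls, and stand it on the floor of the empty bay of the grey stopper rack. Do not tip the stopper over, and leave the yellow spare stopper, the dropper bottles and the wash bottle where they are.

Things in the scene. Friction and masses are not known exactly. Their poses are not given: they have to be found in the camera images.
- station: Fixed grey round foot plate, 136 mm diameter, 12 mm thick; origin at the centre of its underside, z up. At its x = +56 and -56 mm stand steel tie rods (8 mm diameter, nuts 18 mm, tops at z = 135 mm) whose springs press the aluminium vessel (78 mm diameter, blue cross bar) down. The rods bar a grasp of the stopper along the station's x; along its y both sides are free.
- neck_rim (a point): Centre of the mouth of the vessel's neck, 87 mm above the worktop; fixed to the station and turned like it. Mouth 40 mm wide, neck 56 mm outside. Two rubber lips inside, 8 mm below the rim, on the station's +y and -y sides, clamp the stopper: it rocks best about this level, tilting about the station's x.
- vessel (a joint): How far the vessel has been pulled straight up off its plate against its springs (m), its only movement; 0 = seated. It starts to rise at about 5 N of pull and is 4 mm up at about 10 N; more than 4 mm is a failure.
- stopper: Loose stopper, 90 mm tall, 0.12 kg; origin at the centre of its flat underside, z along its axis. Black shank 34 mm diameter (z 0 to 32 mm), flange 44 mm (to 40 mm), red block grip (to 90 mm) 56 mm wide along its x, 32 mm thick along its y. It starts in the neck, underside 28 mm below the rim, its x within 0.1 rad of the station's x. It stands by itself on its underside.
- stopper_top (a point): Centre of the top of the red grip, 90 mm above the underside. Pulled straight, the stopper slips only at some 22 to 35 N, too much for the vessel's springs. Rocked about the station's x, up to 0.12 rad to each side of upright, it slips easily: each swing of 0.2 rad, one side to the other, lets it climb up to 3 mm. After 20 mm it is free of the lips.
- tile: Fixed blue ceramic drip tile, 110 x 110 mm, 8 mm thick; origin at the centre of its underside, z up, top at z = 8 mm.
- rack: Fixed grey stopper rack, 70 x 122 mm; origin at the centre of its underside, z up. Floor 8 mm thick; three walls 6 mm thick, 60 mm long along its x, tops at z = 95 mm, make two bays, each 52 mm wide (along y), open at the top and both ends (+x, -x). The bay at y = -29 mm holds the yellow spare, the one at y = +29 mm is empty.
- empty_bay (a point): Centre of the floor of the empty bay (8 mm above the worktop). The stopper belongs here upright, its x along the rack's x.
- spare: Loose spare stopper with a yellow grip, same form as the red one, standing in the other bay of the rack; origin at the centre of its underside.
- green_dropper: Loose dropper bottle with a green band and black bulb, 25 x 25 x 74 mm; origin at the centre of its underside. Bystander.
- blue_dropper: Loose dropper bottle with a blue band and black bulb, 25 x 25 x 74 mm; origin at the centre of its underside. Bystander.
- wash_bottle: Loose white wash bottle, 55 mm diameter, 174 mm tall; origin at the centre of its underside. Bystander.

How it is judged:
By the outcome, as a careful person would: the job done as asked, in the order asked, and still so for the second after the job is handed in, with the robot touching nothing.
It also fails if it takes over 72 s, if anything falls off the work surface, if the arm or the gripper's body presses on something with over 40 N, if the wrist force passes 120 N, or if a joint passes its speed limit or range.

## Working session

There is one attempt and no reset: what is moved stays moved. The work goes in short steps, Python scripts to look and compute and a tool call to move; the robot and the scene stay as the last step left them, time stands still between calls to the robot, and variables do not carry over. Pictures are saved under pics/ and viewed, at most 10 in all, crops included, and the job is handed in when it is done.

Besides the shell and the picture viewer there is one more tool, called after "Call:" in YAML: its name, and indented under it one key for each argument. send_rows: Moves the arm, as the interface text tells. Its arguments: {"type":"object","properties":{"increments":{"type":"string"},"grip_force":{"type":"number"}},"required":["increments"]}

```bash
mkdir -p pics; ls
python3 - <<'E'
from rig import status, optics
import cv2, numpy as np
s=status.sense(); print(s['time_s'],s['eef_pos'],np.round(s['eef_rot'],3).tolist(),s['width'],s['ft_force'])
ims=[]
for c in("side","top"):
    im=optics.get_image(c); ims.append(im)
    cv2.imwrite(f"pics/{c}0.png",im[:,:,::-1]); i=optics.camera_info(c); print(c,{k:(np.round(v,3).tolist()) for k,v in i.items() if not isinstance(v,str)})
    for t in ["station","neck_rim","stopper","stopper_top","tile","rack","empty_bay","spare","green_dropper","blue_dropper","wash_bottle"]:
        print(t,[(np.round(d['at'],1).tolist(),round(d['score'],2)) for d in optics.mark_of(c,t)][:2])
E
```

```text
pics
0.0 [ 189.36944297 -621.39771856  247.66407425] [[0.957, 0.291, -0.0], [0.291, -0.957, 0.001], [0.0, -0.001, -1.0]] 85.37767304292258 [0.28785016 0.59331488 0.39251982]
side {'vertical_fov': 54.102, 'cx': 280.776, 'cy': 209.701, 'pose': [[0.985, 0.046, -0.169, 311.395], [-0.173, 0.39, -0.904, -975.151], [0.025, 0.92, 0.392, 546.714], [0.0, 0.0, 0.0, 1.0]]}
station []
neck_rim [([296.0, 318.9], 0.57), ([292.6, 285.0], 0.24)]
stopper [([293.5, 331.7], 0.66)]
stopper_top [([295.8, 289.1], 0.65), ([293.0, 328.1], 0.26)]
tile [([260.2, 257.7], 0.93), ([250.8, 201.0], 0.17)]
rack [([249.7, 207.1], 0.74)]
empty_bay [([250.2, 201.7], 0.73)]
spare []
green_dropper [([228.0, 226.9], 0.47)]
blue_dropper [([230.2, 286.4], 0.52)]
wash_bottle [([374.3, 355.0], 0.58)]
top {'vertical_fov': 49.156, 'cx': 284.116, 'cy': 207.833, 'pose': [[-0.018, 0.979, -0.204, 140.901], [-1.0, -0.018, -0.001, -30.728], [-0.004, 0.204, 0.979, 1662.658], [0.0, 0.0, 0.0, 1.0]]}
station [([386.9, 215.9], 0.55)]
neck_rim [([392.2, 210.3], 0.5)]
stopper []
stopper_top []
tile [([285.9, 219.7], 0.63)]
rack [([188.9, 220.9], 0.82)]
empty_bay [([186.5, 224.1], 0.79)]
spare [([200.2, 223.5], 0.65)]
green_dropper [([238.4, 239.1], 0.46), ([387.7, 179.1], 0.4)]
blue_dropper []
wash_bottle [([384.4, 179.5], 0.65)]
```

Run:
```python
import cv2
a=cv2.imread("pics/side0.png")[150:400,150:450];b=cv2.imread("pics/top0.png")[140:300,130:460]
cv2.imwrite("pics/sc.png",cv2.resize(a,None,fx=2.4,fy=2.4,interpolation=cv2.INTER_CUBIC))
cv2.imwrite("pics/tc.png",cv2.resize(b,None,fx=2.4,fy=2.4,interpolation=cv2.INTER_CUBIC))
```

```text
(no output)
```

View pics/sc.png

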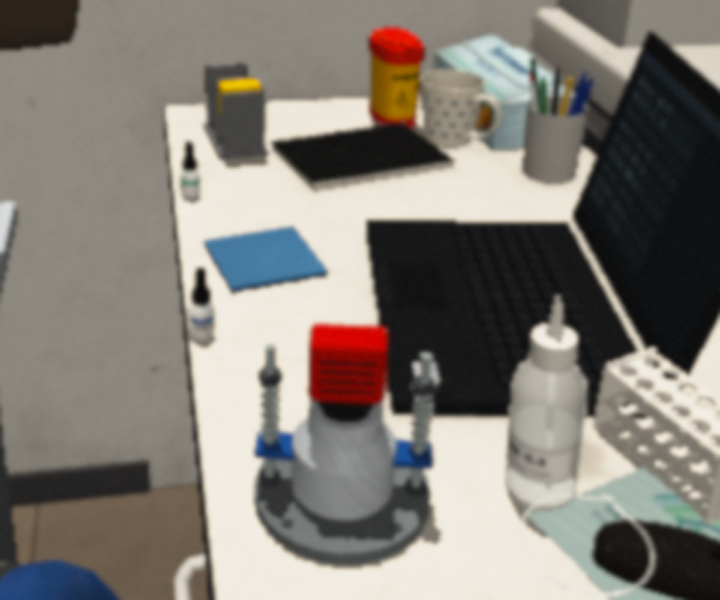

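View pics/tc.png

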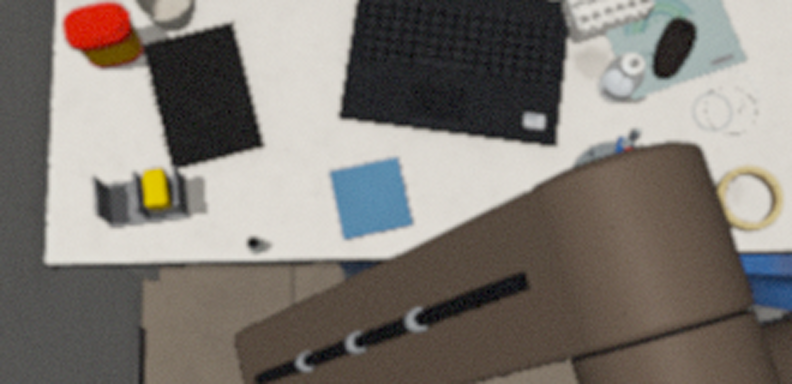

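```bash
cat > h.py <<'E'
import numpy as np, cv2
from rig import status, optics
def ray(c,px):
    i=optics.camera_info(c); P=np.array(i['pose']); f=210/np.tan(np.radians(i['vertical_fov'])/2)
    d=np.array([(px[0]-i['cx'])/f,-(px[1]-i['cy'])/f,-1.]); return P[:3,3],P[:3,:3]@d
def onz(c,px,z):
    o,d=ray(c,px); return np.round(o+d*(z-o[2])/d[2],1)
def proj(c,p):
    i=optics.camera_info(c); P=np.array(i['pose']); f=210/np.tan(np.radians(i['vertical_fov'])/2)
    q=P[:3,:3].T@(np.asarray(p,float)-P[:3,3]); return np.array([i['cx']+f*q[0]/-q[2], i['cy']-f*q[1]/-q[2]])
E
python3 - <<'E'
from h import *
print({k:v for k,v in optics.camera_info("side").items() if k!='pose'})
cr=lambda x,y:(150+x/2.4,150+y/2.4)
ct=lambda x,y:(130+x/2.4,140+y/2.4)
for n,p,z in [("rodL",(270,350),135),("rodR",(426,357),135),("redtopL",(313,342),149),("redtopR",(387,342),149),("redbackL",(316,325),149),("redbackR",(384,327),149),("plateL",(257,490),12),("plateR",(429,490),12),("platefront",(343,548),12)]:print(n,onz("side",cr(*p),z))
for n,c,px,z in [("rim","side",(296,318.9),87),("top","side",(295.8,289.1),149),("tile","side",(260.2,257.7),0),("tileT","top",(285.9,219.7),0),("rackS","side",(249.7,207.1),0),("rackT","top",(188.9,220.9),0),("bayS","side",(250.2,201.7),8),("bayT","top",(186.5,224.1),8),("spareT","top",(200.2,223.5),8),("gd","side",(228,226.9),0),("gd","top",(238.4,239.1),0),("bd","side",(230.2,286.4),0),("wb","side",(374.3,355),0),("wb","top",(384.4,179.5),0)]: print(n,c,onz(c,px,z))
for p in [(331,171),(398,158),(412,223),(347,239)]: print("tilecorner",onz("top",ct(*p),8))
for p in [(207,244),(294,228),(326,272),(233,290)]: print("tilecornerS",onz("side",cr(*p),8))
for p in [(96,178),(114,227),(133,170),(188,215),(140,170),(205,178),(206,211),(172,165)]: print("rackpt",p,onz("top",ct(*p),95),onz("top",ct(*p),8))
E
```

```text
{'vertical_fov': 54.101953639336394, 'cx': 280.7756537798538, 'cy': 209.70054384967705}
rodL [ 392.6 -391.3  135. ]
rodR [ 501. -415.  135.]
redtopL [ 420.8 -405.9  149. ]
redtopR [ 472.2 -413.   149. ]
redbackL [ 426.6 -385.3  149. ]
redbackR [ 474.6 -394.5  149. ]
plateL [ 383.1 -394.9   12. ]
plateR [ 512.4 -414.1   12. ]
platefront [ 436.1 -460.6   12. ]
rim side [ 451.2 -400.2   87. ]
top side [ 448.5 -399.6  149. ]
tile side [436.2 -27.4   0. ]
tileT top [442.6 -35.6   0. ]
rackS side [444.9 321.4   0. ]
rackT top [444.7 321.4   0. ]
bayS side [449.7 350.6   8. ]
bayT top [431.5 328.2   8. ]
spareT top [432.8 278.1   8. ]
gd side [362.5 172.9   0. ]
gd top [373.9 139.    0. ]
bd side [ 349.3 -151.9    0. ]
wb side [ 600.9 -416.1    0. ]
wb top [ 588.8 -407.1    0. ]
tilecorner [473.9  29.9   8. ]
tilecorner [492.4 -73.1   8. ]
tilecorner [391.3 -92.1   8. ]
tilecorner [368.6   6.8   8. ]
tilecornerS [374.9  -0.8   8. ]
tilecornerS [477.2  24.3   8. ]
tilecornerS [495.7 -78.5   8. ]
tilecornerS [ 394.  -101.4    8. ]
rackpt (96, 178) [452.3 367.7  95. ] [469.6 389.8   8. ]
rackpt (114, 227) [380.1 339.4  95. ] [393.3 360.    8. ]
rackpt (133, 170) [463.2 314.3  95. ] [481.1 333.5   8. ]
rackpt (188, 215) [395.6 233.3  95. ] [409.7 248.    8. ]
rackpt (140, 170) [463.  304.1  95. ] [480.9 322.7   8. ]
rackpt (205, 178) [449.4 209.5  95. ] [466.6 222.9   8. ]
rackpt (206, 211) [401.  207.4  95. ] [415.4 220.7   8. ]
rackpt (172, 165) [469.6 257.8  95. ] [487.8 273.8   8. ]
```

Call:
send_rows:
  increments: "0.04 -0.0175 0 0 0 0.1 100;0.08 -0.035 0 0 0 0.2 100;0.118 -0.052 0 0 0 0.3 100;0.156 -0.068 0 0 0 0.4 100;0.19 -0.083 0 0 0 0.466 100"

```text
time_s: 1.62
eef_pos: [348.3, -485.6, 248.4]
eef_rot: [[0.984, -0.175, 0.0], [-0.175, -0.984, -0.0], [0.0, 0.0, -1.0]]
ft_force: [0.9, -1.4, 0.4]
width: 85.3
grip_force: 0.0
```

```bash
cat >> h.py <<'E'
def delta(target,yaw):
    "shift in tool axes (mm) and turn about tool z for a tool-down pose with tool x at yaw"
    s=status.sense(); R=np.array(s['eef_rot']); c,n=np.cos(yaw),np.sin(yaw)
    Rt=np.array([[c,n,0],[n,-c,0],[0,0,-1.]]); 
    print('t',round(s['time_s'],2),'pos',np.round(s['eef_pos'],1),'yaw',round(np.arctan2(R[1,0],R[0,0]),3),'F',np.round(s['ft_force'],1),'w',round(s['width'],1))
    print('shift',np.round(R.T@(np.array(target)-s['eef_pos']),1),'turn',np.round(cv2.Rodrigues(R.T@Rt)[0].ravel(),3))
E
python3 -c "
from h import *
delta((448,-400,220),-.18)"
```

```text
t 1.62 pos [ 348.3 -485.6  248.4] yaw -0.176 F [ 0.9 -1.4  0.4] w 85.3
shift [  83.2 -101.7   28.4] turn [ 0.    -0.     0.004]
```

Call:
send_rows:
  increments: "0.025 -0.03 0.005 0 0 0 100;0.05 -0.06 0.01 0 0 0 100;0.075 -0.09 0.02 0 0 0 100;0.083 -0.102 0.028 0 0 0 100;0.083 -0.102 0.028 0 0 0 100"

```text
time_s: 2.03
eef_pos: [447.9, -397.4, 218.8]
eef_rot: [[0.986, -0.166, -0.001], [-0.166, -0.986, 0.002], [-0.001, -0.002, -1.0]]
ft_force: [-0.7, 0.5, 0.3]
width: 85.3
grip_force: 0.0
```

Run:
```python
from h import *
delta((448,-400,126),-.18)
a=optics.get_image("side"); b=optics.get_image("top")
cv2.imwrite("pics/s1.png",a[:,:,::-1]);cv2.imwrite("pics/t1.png",b[:,:,::-1])
for c in("side","top"):
    for t,z in [("station",0),("neck_rim",87),("stopper",59),("stopper_top",149),("tile",0),("rack",0),("empty_bay",8),("spare",8),("blue_dropper",0)]:
        print(c,t,[(onz(c,d['at'],z)[:2].tolist(),round(d['score'],2)) for d in optics.mark_of(c,t)][:1])
x=cv2.resize(a[220:400,200:400],None,fx=3,fy=3,interpolation=cv2.INTER_CUBIC);y=cv2.resize(b[180:300,150:450],None,fx=2.6,fy=2.6,interpolation=cv2.INTER_CUBIC)
cv2.imwrite("pics/s1c.png",x[:,:,::-1]);cv2.imwrite("pics/t1c.png",y[:,:,::-1])
```

```text
t 2.03 pos [ 447.9 -397.4  218.8] yaw -0.167 F [-0.7  0.5  0.3] w 85.3
shift [ 0.7  2.7 92.8] turn [-0.002  0.001  0.013]
side station [([447.9, -400.2], 0.61)]
side neck_rim [([450.3, -394.1], 0.65)]
side stopper [([446.8, -388.9], 0.95)]
side stopper_top [([449.6, -400.0], 0.81)]
side tile [([431.7, -18.7], 0.62)]
side rack [([437.0, 317.8], 0.57)]
side empty_bay [([445.7, 306.5], 0.68)]
side spare []
side blue_dropper [([349.4, -157.3], 0.63)]
top station []
top neck_rim []
top stopper [([430.8, 279.4], 0.66)]
top stopper_top []
top tile []
top rack [([429.3, 316.2], 0.97)]
top empty_bay [([432.2, 328.2], 0.74)]
top spare [([443.3, 266.2], 0.7)]
top blue_dropper []
```

View pics/s1c.png

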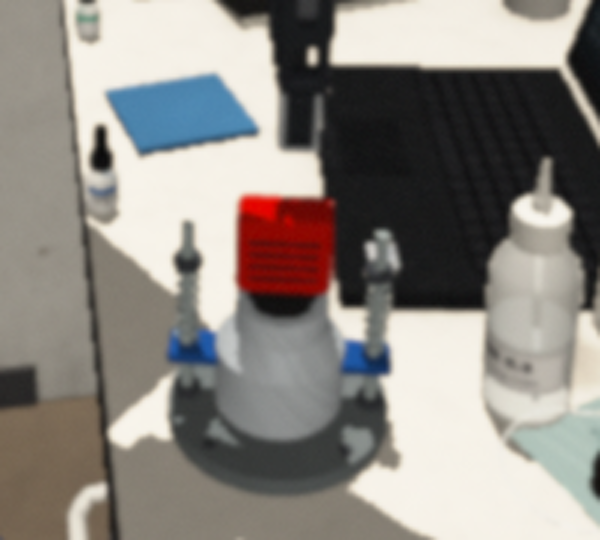

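View pics/t1c.png

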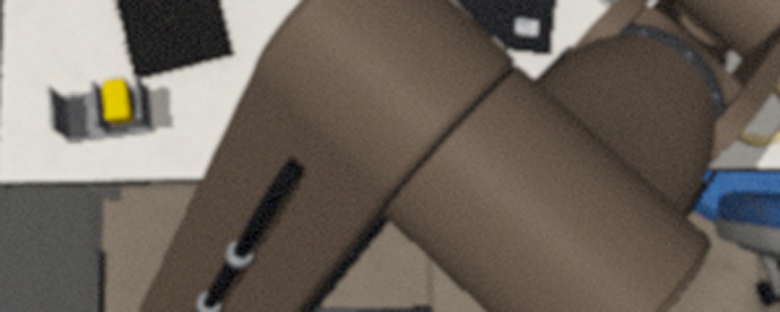

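```bash
cat >> h.py <<'E'
from scipy.optimize import minimize
def box(x,y,z0,z1,lx,ly,yaw):
    c,s=np.cos(yaw),np.sin(yaw)
    return [(x+c*a*lx/2-s*b*ly/2,y+s*a*lx/2+c*b*ly/2,z) for a in(-1,1) for b in(-1,1) for z in(z0,z1)]
def mask(c,corners,k=8):
    m=np.zeros((420*4,560*4),np.uint8); p=np.array([proj(c,q) for q in corners])
    h=cv2.convexHull(np.round((p*4+1.5)*8).astype(np.int32)); cv2.fillConvexPoly(m,h,255,shift=3)
    return cv2.resize(m,(560,420),interpolation=cv2.INTER_AREA)/255.
def fitgrip(c,im,x0,z0,hue=None):
    r=im.astype(float); w=np.clip((r[...,0]-np.maximum(r[...,1],r[...,2])-20)/90,0,1)
    x0=np.array(x0,float); q=proj(c,(x0[0],x0[1],z0+65)).astype(int); roi=np.zeros((420,560)); roi[q[1]-40:q[1]+40,q[0]-40:q[0]+40]=1
    f=lambda v:(np.abs(cv2.GaussianBlur(mask(c,box(v[0],v[1],z0+40,z0+90,56,32,v[2])),(0,0),.8)-w)*roi).sum()
    S=x0+np.array([[0,0,0],[6,0,0],[0,6,0],[0,0,.15]])
    o=minimize(f,x0,method='Nelder-Mead',options=dict(initial_simplex=S,maxiter=150)); return np.round(o.x,3),round(o.fun,1)
E
python3 - <<'E'
from h import *
a=cv2.imread("pics/s1.png")[:,:,::-1]
for y in(-.1,-.25): print(fitgrip("side",a,(448,-400,y),59))
a=cv2.imread("pics/side0.png")[:,:,::-1]
print(fitgrip("side",a,(448,-400,-.17),59))
print("tip near",proj("side",(440.4,-442,205)),proj("side",(440.4,-442,215)))
E
```

```text
(array([ 4.47818e+02, -3.95118e+02, -1.91000e-01]), np.float64(205.7))
(array([ 4.47415e+02, -3.94995e+02, -1.83000e-01]), np.float64(205.5))
(array([ 4.48453e+02, -3.94708e+02, -2.25000e-01]), np.float64(193.8))
tip near [297.73137539 274.47353651] [297.99612311 268.90790353]
```

Call:
send_rows:
  increments: "0 0.001 0.025 0 0 0.02 100;0 0.001 0.05 0 0 0.02 100;0 0.001 0.075 0 0 0.02 100;0 0.001 0.092 0 0 0.02 100;0 0.001 0.092 0 0 0.02 60"
  grip_force: 30

```text
time_s: 3.45
eef_pos: [444.5, -400.0, 125.0]
eef_rot: [[0.982, -0.189, -0.004], [-0.189, -0.982, 0.004], [-0.004, -0.003, -1.0]]
ft_force: [-0.8, 1.3, -0.0]
width: 75.1
grip_force: 0.0
```

Call:
send_rows:
  increments: "0 0 0 0 0 0 45;0 0 0 0 0 0 40;0 0 0 0 0 0 35;0 0 0 0 0 0 30;0 0 0 0 0 0 28"

```text
time_s: 3.87
eef_pos: [446.7, -401.4, 129.7]
eef_rot: [[0.982, -0.189, 0.002], [-0.189, -0.982, -0.001], [0.002, 0.0, -1.0]]
ft_force: [3.2, 6.2, 4.9]
width: 31.9
grip_force: 29.4
```

Call:
send_rows:
  increments: "0 0 0 0 0 0 20;0 0 0 0 0 0 20;0 0 0 0 0 0 20;0 0 0 0 0 0 20;0 0 0 0 0 0 20"
  grip_force: 70

```text
time_s: 4.28
eef_pos: [446.8, -401.3, 129.8]
eef_rot: [[0.982, -0.189, 0.002], [-0.189, -0.982, -0.001], [0.002, 0.0, -1.0]]
ft_force: [3.4, 6.3, 5.8]
width: 31.4
grip_force: 68.4
```

Call:
send_rows:
  increments: "0 0.0015 0 0.05 0 0 20;0 0.004 0 0.1 0 0 20;0 -0.001 -0.001 0 0 0 20;0 -0.006 -0.002 -0.1 0 0 20;0 -0.006 -0.002 -0.1 0 0 20"

```text
time_s: 4.7
eef_pos: [447.7, -393.4, 131.2]
eef_rot: [[0.982, -0.189, -0.019], [-0.19, -0.976, -0.104], [0.001, 0.106, -0.994]]
ft_force: [3.1, 1.1, -6.4]
width: 31.3
grip_force: 70.3
```

Call:
send_rows:
  increments: "0 0.0055 -0.001 0.1 0 0 20;0 0.0107 -0.001 0.2 0 0 20;0 0.0107 -0.001 0.2 0 0 20;0 0.0107 -0.001 0.2 0 0 20;0 0.0107 -0.001 0.2 0 0 20"

```text
time_s: 5.12
eef_pos: [445.5, -405.8, 133.1]
eef_rot: [[0.982, -0.19, 0.02], [-0.191, -0.977, 0.098], [0.001, -0.101, -0.995]]
ft_force: [4.8, 6.1, -2.0]
width: 31.2
grip_force: 71.5
```

Run:
```python
from h import *
delta((448,-400,126),-.18)
a=optics.get_image("side")
cv2.imwrite("pics/s2.png",a[:,:,::-1])
x=cv2.resize(a[260:400,230:370],None,fx=4,fy=4,interpolation=cv2.INTER_CUBIC)
cv2.imwrite("pics/s2c.png",x[:,:,::-1])
```

```text
t 5.12 pos [ 445.5 -405.8  133.1] yaw -0.192 F [ 4.8  6.1 -2. ] w 31.2
shift [ 1.4 -5.4  7.7] turn [-0.101 -0.002 -0.012]
```

View pics/s2c.png

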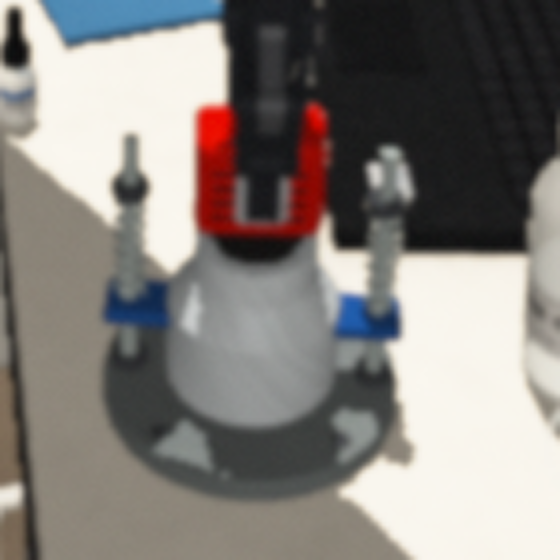

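Call:
send_rows:
  increments: "0.0005 -0.006 -0.001 -0.1 0 0 20;0.001 -0.0117 -0.0016 -0.2 0 0 20;0.001 -0.0117 -0.0016 -0.2 0 0 20;0.001 -0.0065 -0.0035 -0.1 0 0 20;0.001 -0.0012 -0.0045 0 0 0 20"

```text
time_s: 5.58
eef_pos: [447.2, -403.3, 138.5]
eef_rot: [[0.983, -0.183, 0.02], [-0.184, -0.978, 0.101], [0.001, -0.103, -0.995]]
ft_force: [-9.0, -0.6, -8.6]
width: 31.2
grip_force: 72.1
```

Call:
send_rows:
  increments: "-0.0005 -0.006 0 -0.1 0 0 20;-0.0008 -0.0122 -0.0002 -0.2 0 0 20;-0.0008 -0.0122 -0.0002 -0.2 0 0 20;-0.0008 -0.0062 -0.002 -0.1 0 0 20;-0.0008 -0.0003 -0.003 0 0 0 20"

```text
time_s: 6.0
eef_pos: [446.4, -403.7, 141.9]
eef_rot: [[0.983, -0.183, 0.021], [-0.184, -0.978, 0.1], [0.002, -0.102, -0.995]]
ft_force: [-9.5, -1.1, -5.9]
width: 31.3
grip_force: 73.4
```

Call:
send_rows:
  increments: "-0.0005 -0.0064 -0.0005 -0.1 0 0 20;-0.001 -0.0128 -0.0007 -0.2 0 0 20;-0.001 -0.0128 -0.0007 -0.2 0 0 20;-0.001 -0.0067 -0.003 -0.1 0 0 20;-0.001 -0.0004 -0.004 0 0 0 20"

```text
time_s: 6.42
eef_pos: [445.5, -403.5, 145.7]
eef_rot: [[0.983, -0.183, 0.021], [-0.184, -0.978, 0.1], [0.002, -0.102, -0.995]]
ft_force: [-7.9, -1.9, -8.2]
width: 31.3
grip_force: 73.6
```

Call:
send_rows:
  increments: "-0.0005 -0.0066 0 -0.1 0 0 20;-0.001 -0.0131 0.0004 -0.2 0 0 20;-0.001 -0.0131 0.0004 -0.2 0 0 20;-0.001 -0.007 -0.001 -0.1 0 0 20;-0.001 -0.0003 -0.0025 0 0 0 20"

```text
time_s: 6.83
eef_pos: [444.8, -403.5, 148.2]
eef_rot: [[0.983, -0.183, 0.021], [-0.184, -0.978, 0.1], [0.003, -0.102, -0.995]]
ft_force: [-7.6, -2.8, -8.3]
width: 31.4
grip_force: 73.5
```

Call:
send_rows:
  increments: "-0.0005 -0.0068 0 -0.1 0 0 20;-0.001 -0.0135 0.0004 -0.2 0 0 20;-0.001 -0.0135 0.0004 -0.2 0 0 20;-0.001 -0.007 -0.001 -0.1 0 0 20;-0.001 -0.0003 -0.0025 0 0 0 20"

```text
time_s: 7.25
eef_pos: [443.9, -403.3, 150.6]
eef_rot: [[0.983, -0.183, 0.021], [-0.184, -0.978, 0.1], [0.003, -0.102, -0.995]]
ft_force: [-6.4, -2.6, -10.1]
width: 31.0
grip_force: 74.1
```

Call:
send_rows:
  increments: "0 -0.0069 0.0005 -0.1 0 0 20;0 -0.0138 0.0014 -0.2 0 0 20;0 -0.0138 0.0014 -0.2 0 0 20;0 -0.007 0.0003 -0.1 0 0 20;0 -0.0002 0 0 0 0 20"

```text
time_s: 7.67
eef_pos: [443.8, -403.2, 151.1]
eef_rot: [[0.983, -0.183, 0.021], [-0.184, -0.978, 0.1], [0.003, -0.102, -0.995]]
ft_force: [-6.8, -1.6, -4.8]
width: 31.4
grip_force: 74.5
```

Call:
send_rows:
  increments: "0 -0.007 0 -0.1 0 0 20;0 -0.014 0.0004 -0.2 0 0 20;0 -0.014 0.0004 -0.2 0 0 20;0 -0.0072 -0.001 -0.1 0 0 20;0 -0.0003 -0.002 0 0 0 20"

```text
time_s: 8.08
eef_pos: [443.9, -403.2, 153.0]
eef_rot: [[0.983, -0.183, 0.022], [-0.184, -0.978, 0.1], [0.003, -0.102, -0.995]]
ft_force: [-5.8, -1.1, 6.9]
width: 31.0
grip_force: 75.6
```

Call:
send_rows:
  increments: "0 -0.0036 0 -0.05 0 0 20;0 -0.0073 -0.001 -0.1 0 0 20;0 -0.0073 -0.0015 -0.1 0 0 20;0 -0.0073 -0.0015 -0.1 0 0 20;0 -0.0073 -0.0015 -0.1 0 0 20"

```text
time_s: 8.5
eef_pos: [444.7, -397.7, 155.4]
eef_rot: [[0.982, -0.189, 0.002], [-0.189, -0.982, -0.002], [0.002, 0.002, -1.0]]
ft_force: [-0.5, 4.4, 15.4]
width: 30.9
grip_force: 76.8
```

Call:
send_rows:
  increments: "0 0 -0.001 0 0 0 20;0 0 -0.002 0 0 0 20;0 0 -0.002 0 0 0 20;0 0 -0.002 0 0 0 20;0 0 -0.002 0 0 0 20"

```text
time_s: 8.92
eef_pos: [444.4, -397.8, 156.1]
eef_rot: [[0.982, -0.189, 0.001], [-0.189, -0.982, -0.001], [0.001, 0.001, -1.0]]
ft_force: [1.4, 1.6, 8.1]
width: 31.0
grip_force: 76.0
```

Run:
```python
from h import *
delta((448,-400,126),-.18)
a=optics.get_image("side")
cv2.imwrite("pics/s3.png",a[:,:,::-1])
x=cv2.resize(a[260:400,230:370],None,fx=4,fy=4,interpolation=cv2.INTER_CUBIC)
cv2.imwrite("pics/s3c.png",x[:,:,::-1])
```

```text
t 8.92 pos [ 444.4 -397.8  156.1] yaw -0.19 F [1.4 1.6 8.1] w 31.0
shift [ 3.9  1.4 30.1] turn [ 0.001 -0.001 -0.01 ]
```

View pics/s3c.png

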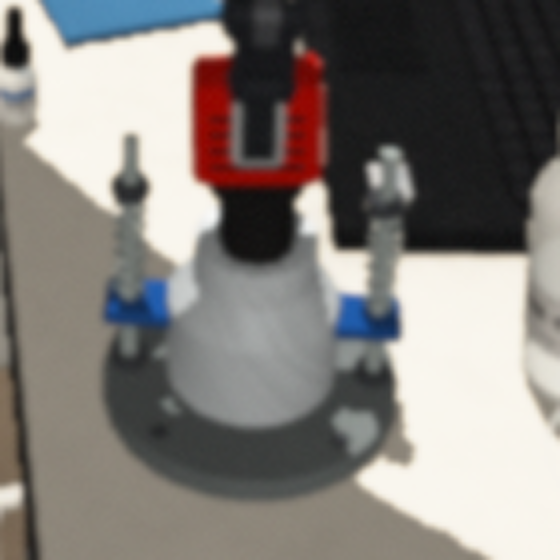

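Call:
send_rows:
  increments: "0 0 -0.006 0 0 0 20;0 0 -0.018 0 0 0 20;0 0 -0.036 0 0 0 20;0 0 -0.056 0 0 0 20;0 0 -0.074 0 0 0 20"

```text
time_s: 9.38
eef_pos: [443.8, -397.5, 231.2]
eef_rot: [[0.982, -0.189, 0.0], [-0.189, -0.982, -0.0], [0.0, 0.0, -1.0]]
ft_force: [1.2, -1.0, -0.9]
width: 30.9
grip_force: 74.8
```

Run:
```python
from h import *
delta((448,-36,200),-.0)
a=optics.get_image("side")
z=status.sense()['eef_pos'][2]
for u in (69,71,73): print(u,fitgrip("side",a,(445,-398,-.19),z-u))
```

```text
t 9.38 pos [ 443.8 -397.5  231.2] yaw -0.19 F [ 1.2 -1.  -0.9] w 30.9
shift [ -64.3 -355.8   31. ] turn [ 0.   -0.   -0.19]
69 (array([ 4.41112e+02, -4.10604e+02, -1.83000e-01]), np.float64(733.4))
71 (array([ 4.43793e+02, -4.07863e+02, -2.26000e-01]), np.float64(720.9))
73 (array([ 4.43690e+02, -4.04327e+02, -1.87000e-01]), np.float64(702.3))
```

Call:
send_rows:
  increments: "-0.0055 -0.03 0 0 0 0 20;-0.0125 -0.07 0 0 0 0 20;-0.0195 -0.109 0 0 0 0 20;-0.0265 -0.148 0 0 0 0 20;-0.0335 -0.187 0 0 0 0 20"

```text
time_s: 9.85
eef_pos: [446.0, -205.9, 230.0]
eef_rot: [[0.982, -0.19, 0.001], [-0.19, -0.982, -0.0], [0.001, 0.0, -1.0]]
ft_force: [0.7, 0.7, -0.4]
width: 31.0
grip_force: 74.8
```

Call:
send_rows:
  increments: "-0.007 -0.038 0.01 0 0 0 20;-0.014 -0.077 0.03 0 0 0 20;-0.02 -0.116 0.06 0 0 0 20;-0.027 -0.15 0.09 0 0 0 20;-0.0307 -0.169 0.115 0 0 0 20"

```text
time_s: 10.27
eef_pos: [448.9, -37.0, 118.3]
eef_rot: [[0.982, -0.189, 0.003], [-0.189, -0.982, -0.001], [0.003, -0.0, -1.0]]
ft_force: [2.1, 0.5, -2.2]
width: 31.2
grip_force: 74.8
```

Run:
```python
from h import *
delta((448,-36,90),-.19)
print(status.sense()['joint_positions'])
a=optics.get_image("side");b=optics.get_image("top")
cv2.imwrite("pics/s4.png",a[:,:,::-1]);cv2.imwrite("pics/t4.png",b[:,:,::-1])
for c in("side","top"):
    for t,z in [("tile",0),("rack",0),("empty_bay",8),("spare",8),("stopper",30)]:
        print(c,t,[(onz(c,d['at'],z)[:2].tolist(),round(d['score'],2)) for d in optics.mark_of(c,t)][:1])
x=cv2.resize(a[150:330,190:390],None,fx=3,fy=3,interpolation=cv2.INTER_CUBIC)
y=cv2.resize(b[180:270,150:350],None,fx=3,fy=3,interpolation=cv2.INTER_CUBIC)
cv2.imwrite("pics/s4c.png",np.vstack([x[:330],y])[:,:,::-1])
```

```text
t 10.27 pos [448.9 -37.  118.3] yaw -0.19 F [ 2.1  0.5 -2.2] w 31.2
shift [-1.2 -0.8 28.2] turn [-0.    -0.003  0.   ]
[-1.49488730e-01  4.07781236e-01  2.16651124e+00 -1.11886000e-04
  5.64041006e-01  1.61126965e+00]
side tile [([445.3, -5.1], 0.79)]
side rack [([437.3, 321.4], 0.82)]
side empty_bay [([444.0, 353.1], 0.55)]
side spare []
side stopper [([458.8, -0.6], 0.77)]
top tile []
top rack []
top empty_bay []
top spare []
top stopper []
```

View pics/s4c.png

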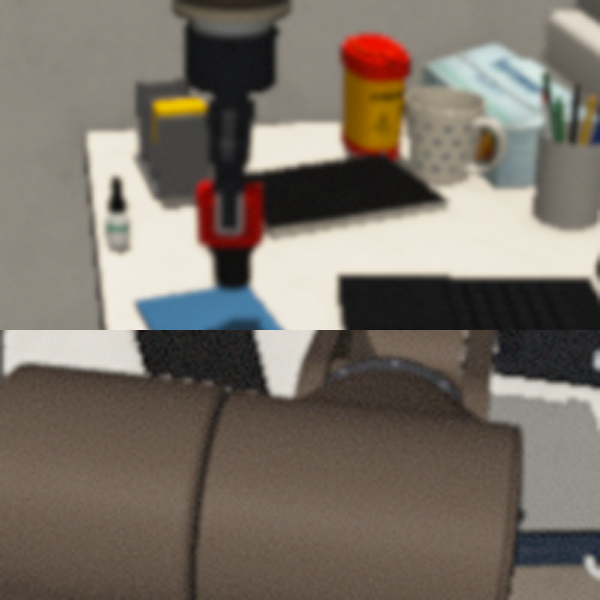

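Call:
send_rows:
  increments: "0 0 0.012 0 0 0 20;0 0 0.02 0 0 0 20;0 0 0.025 0 0 0 20;0 0 0.028 0 0 0 20;0 0 0.03 0 0 0 20"

```text
time_s: 11.28
eef_pos: [448.0, -38.6, 87.2]
eef_rot: [[0.982, -0.189, -0.001], [-0.189, -0.982, 0.0], [-0.001, 0.0, -1.0]]
ft_force: [0.1, 0.1, -0.8]
width: 31.2
grip_force: 74.6
```

Call:
send_rows:
  increments: "0 0 0.001 0 0 0 20;0 0 0.002 0 0 0 20;0 0 0.003 0 0 0 20;0 0 0.004 0 0 0 20;0 0 0.004 0 0 0 20"

```text
time_s: 11.7
eef_pos: [448.2, -38.6, 83.6]
eef_rot: [[0.982, -0.189, 0.0], [-0.189, -0.982, -0.0], [0.0, 0.0, -1.0]]
ft_force: [0.4, -0.2, -0.4]
width: 31.0
grip_force: 74.6
```

Call:
send_rows:
  increments: "0 0 0.001 0 0 0 20;0 0 0.002 0 0 0 20;0 0 0.003 0 0 0 20;0 0 0.003 0 0 0 20;0 0 0.003 0 0 0 20"

```text
time_s: 12.12
eef_pos: [448.9, -38.8, 81.3]
eef_rot: [[0.982, -0.189, 0.002], [-0.189, -0.982, -0.0], [0.002, 0.0, -1.0]]
ft_force: [-1.2, -1.0, 19.0]
width: 31.1
grip_force: 77.4
```

Call:
send_rows:
  increments: "0 0 0.001 0 0 0 20;0 0 0.0015 0 0 0 20;0 0 0.002 0 0 0 20;0 0 0.002 0 0 0 20;0 0 0.002 0 0 0 20"

```text
time_s: 12.53
eef_pos: [450.6, -38.9, 80.6]
eef_rot: [[0.982, -0.189, 0.005], [-0.189, -0.982, -0.001], [0.005, -0.0, -1.0]]
ft_force: [-0.7, 0.6, 47.4]
width: 31.4
grip_force: 82.4
```

Call:
send_rows:
  increments: "0 0 -0.0015 0 0 0 20;0 0 -0.003 0 0 0 20;0 0 -0.003 0 0 0 20;0 0 -0.003 0 0 0 20;0 0 -0.003 0 0 0 20"
  grip_force: 30

```text
time_s: 12.95
eef_pos: [448.0, -38.6, 81.4]
eef_rot: [[0.982, -0.189, -0.0], [-0.189, -0.982, 0.0], [-0.0, -0.0, -1.0]]
ft_force: [0.3, -0.2, -0.1]
width: 31.2
grip_force: 76.1
```

Call:
send_rows:
  increments: "0 0 0 0 0 0 45;0 0 0 0 0 0 55;0 0 0 0 0 0 70;0 0 0 0 0 0 100;0 0 0 0 0 0 100"

```text
time_s: 13.37
eef_pos: [448.2, -38.6, 81.6]
eef_rot: [[0.982, -0.189, -0.0], [-0.189, -0.982, 0.0], [-0.0, -0.0, -1.0]]
ft_force: [0.3, 1.2, -0.8]
width: 81.1
grip_force: 0.0
```

Call:
send_rows:
  increments: "0 0 0 0 0 0 100;0 0 0 0 0 0 100;0 0 -0.02 0 0 0 100;0 0 -0.05 0 0 0 100;0 0 -0.09 0 0 0 100"

```text
time_s: 13.78
eef_pos: [446.6, -38.4, 171.1]
eef_rot: [[0.982, -0.189, -0.004], [-0.189, -0.982, 0.001], [-0.004, 0.0, -1.0]]
ft_force: [0.6, -0.1, -0.1]
width: 85.1
grip_force: 0.0
```

Run:
```python
from h import *
delta((448,-38.6,81),-.19+1.571)
a=optics.get_image("side");cv2.imwrite("pics/s5.png",a[:,:,::-1])
print(fitgrip("side",a,(448,-38,-.19),8))
x=cv2.resize(a[200:320,200:360],None,fx=4,fy=4,interpolation=cv2.INTER_CUBIC)
cv2.imwrite("pics/s5c.png",x[:,:,::-1])
```

```text
t 13.78 pos [446.6 -38.4 171.1] yaw -0.19 F [ 0.6 -0.1 -0.1] w 85.1
shift [ 1.8 -0.1 90.1] turn [-0.003  0.004 -1.571]
(array([ 4.49609e+02, -3.59080e+01, -1.25000e-01]), np.float64(132.6))
```

View pics/s5c.png

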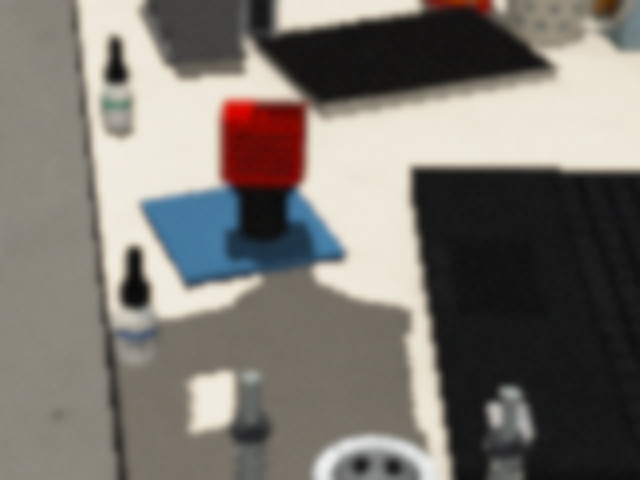

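Call:
send_rows:
  increments: "0.0005 0 0.005 0 0 -0.11 100;0.0005 0 0.01 0 0 -0.22 100;0.0005 0 0.015 0 0 -0.33 100;0.0005 0 0.02 0 0 -0.44 100;0.0005 0 0.025 0 0 -0.55 100"

```text
time_s: 14.25
eef_pos: [448.7, -38.7, 146.5]
eef_rot: [[0.934, 0.357, 0.0], [0.357, -0.934, -0.0], [0.0, 0.0, -1.0]]
ft_force: [0.3, -0.5, 0.5]
width: 85.4
grip_force: 0.0
```

Call:
send_rows:
  increments: "0 0 0 0 0 -0.11 100;0 0 0 0 0 -0.22 100;0 0 0 0 0 -0.33 100;0 0 0 0 0 -0.44 100;0 0 0 0 0 -0.55 100"

```text
time_s: 14.67
eef_pos: [448.6, -38.7, 146.6]
eef_rot: [[0.61, 0.793, -0.0], [0.793, -0.61, 0.0], [-0.0, -0.0, -1.0]]
ft_force: [0.0, -0.1, 0.4]
width: 85.4
grip_force: 0.0
```

Call:
send_rows:
  increments: "0 0 0 0 0 -0.12 100;0 0 0 0 0 -0.24 100;0 0 0 0 0 -0.36 100;0 0 0 0 0 -0.47 100;0 0 0 0 0 -0.471 100"

```text
time_s: 15.08
eef_pos: [448.7, -38.7, 146.7]
eef_rot: [[0.183, 0.983, 0.0], [0.983, -0.183, -0.0], [-0.0, 0.0, -1.0]]
ft_force: [1.0, -0.0, -0.1]
width: 85.3
grip_force: 0.0
```

```bash
python3 -c "
from h import *
delta((448.7,-38.7,64),-.19+1.571)"
```

```text
t 15.08 pos [448.7 -38.7 146.7] yaw 1.387 F [ 1.  -0.  -0.1] w 85.3
shift [-0.   0.  82.7] turn [0.    0.    0.006]
```

Call:
send_rows:
  increments: "0 0 0.02 0 0 0 100;0 0 0.045 0 0 0 100;0 0 0.07 0 0 0 100;0 0 0.082 0 0 0.005 100;0 0 0.082 0 0 0.005 100"

```text
time_s: 15.5
eef_pos: [447.2, -38.5, 62.6]
eef_rot: [[0.198, 0.98, -0.004], [0.98, -0.198, 0.001], [-0.0, -0.004, -1.0]]
ft_force: [-0.6, 0.9, 0.2]
width: 85.4
grip_force: 0.0
```

Call:
send_rows:
  increments: "0 0 0 0 0 0 90;0 0 0 0 0 0 80;0 0 0 0 0 0 74;0 0 0 0 0 0 71;0 0 0 0 0 0 69"
  grip_force: 25

```text
time_s: 15.92
eef_pos: [449.0, -38.7, 65.4]
eef_rot: [[0.194, 0.981, 0.001], [0.981, -0.194, -0.0], [0.0, 0.001, -1.0]]
ft_force: [-0.6, 0.7, 0.7]
width: 58.9
grip_force: 0.4
```

Call:
send_rows:
  increments: "0 0 0 0 0 0 68;0 0 0 0 0 0 67;0 0 0 0 0 0 66;0 0 0 0 0 0 65;0 0 0 0 0 0 64"

```text
time_s: 16.33
eef_pos: [448.6, -38.7, 64.8]
eef_rot: [[0.194, 0.981, 0.0], [0.981, -0.194, 0.0], [0.0, 0.0, -1.0]]
ft_force: [-2.8, 0.2, 7.0]
width: 55.5
grip_force: 25.1
```

Call:
send_rows:
  increments: "0 0 0 0 0 0 55;0 0 0 0 0 0 55;0 0 0 0 0 0 55;0 0 -0.01 0 0 0 55;0 0 -0.03 0 0 0 55"
  grip_force: 70

```text
time_s: 16.75
eef_pos: [447.6, -38.5, 93.6]
eef_rot: [[0.194, 0.981, -0.003], [0.981, -0.194, 0.0], [-0.0, -0.003, -1.0]]
ft_force: [-0.2, -0.9, -1.4]
width: 55.6
grip_force: 74.2
```

Call:
send_rows:
  increments: "0 0 -0.03 0 0 0 55;0 0 -0.06 0 0 0 55;0 0 -0.09 0 0 0 55;0 0 -0.12 0 0 0 55;0 0 -0.145 0 0 0 55"

```text
time_s: 17.17
eef_pos: [448.7, -38.7, 241.7]
eef_rot: [[0.194, 0.981, 0.001], [0.981, -0.194, -0.0], [0.0, 0.001, -1.0]]
ft_force: [1.7, -0.3, -1.8]
width: 55.1
grip_force: 74.2
```

Run:
```python
from h import *
delta((440,340,240),1.571)
a=optics.get_image("side");b=optics.get_image("top")
cv2.imwrite("pics/s6.png",a[:,:,::-1]);cv2.imwrite("pics/t6.png",b[:,:,::-1])
c=cv2.imread("pics/t1.png")[:,:,::-1]
for n in "top","side":
    for t,z in [("empty_bay",8),("rack",0),("spare",8)]: print(n,t,[(onz(n,d['at'],z)[:2].tolist(),round(d['score'],2)) for d in optics.mark_of(n,t)][:1])
y=cv2.resize(c[195:240,160:225],None,fx=9,fy=9,interpolation=cv2.INTER_CUBIC)
x=cv2.resize(a[160:230,215:300],None,fx=7,fy=7,interpolation=cv2.INTER_CUBIC)[:, :585]
y=cv2.resize(c[206:234,160:225],None,fx=9,fy=9,interpolation=cv2.INTER_CUBIC)
v=np.vstack([x[:345],y]); print(v.shape)
cv2.imwrite("pics/v6.png",v[:,:,::-1])
```

```text
t 17.17 pos [448.7 -38.7 241.7] yaw 1.376 F [ 1.7 -0.3 -1.8] w 55.1
shift [369.8 -81.9   1.7] turn [ 0.001  0.    -0.195]
top empty_bay [([424.2, 334.9], 0.87)]
top rack [([438.3, 318.7], 0.81)]
top spare [([429.5, 281.0], 0.65)]
side empty_bay [([448.1, 335.0], 0.77)]
side rack []
side spare []
(597, 585, 3)
```

View pics/v6.png

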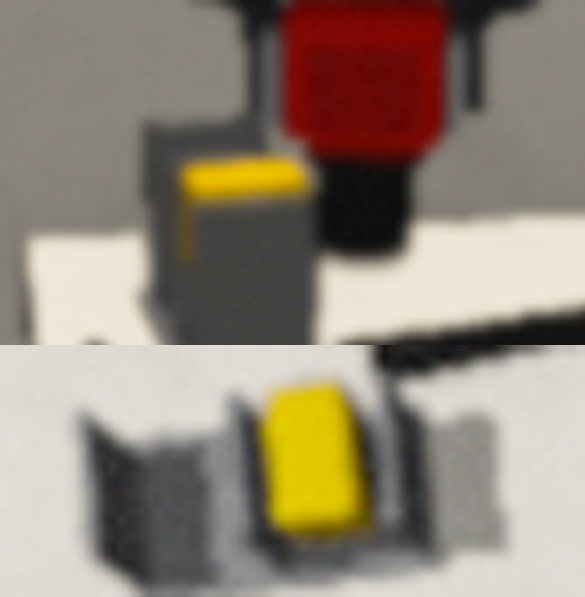

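```bash
cat > rack.py <<'E'
from h import *
def render(c,v,S=4):
    x,y,w=v; cs,sn=np.cos(w),np.sin(w); L=np.zeros((420*S,560*S),np.uint8)
    def W(a,b,z): return proj(c,(x+cs*a-sn*b,y+sn*a+cs*b,z))
    def poly(lab,P): cv2.fillPoly(L,[np.round((np.array([W(*p) for p in P])*S+1.5)*8).astype(np.int32)],lab,shift=3)
    def bx(a0,a1,b0,b1,z0,z1,l):
        poly(l,[(a0,b0,z0),(a0,b1,z0),(a0,b1,z1),(a0,b0,z1)]); poly(l+1,[(a0,b0,z0),(a1,b0,z0),(a1,b0,z1),(a0,b0,z1)]); poly(l+2,[(a0,b0,z1),(a1,b0,z1),(a1,b1,z1),(a0,b1,z1)])
    bx(-35,35,-61,61,0,8,1)
    bx(-30,30,55,61,8,95,4); bx(-30,30,-3,3,8,95,4)
    bx(-28,28,-45,-13,48,98,7); bx(-30,30,-61,-55,8,95,4)
    return L
def cost(c,im,v,roi,S=4):
    L=render(c,v,S); x0,x1,y0,y1=roi
    A=np.stack([cv2.resize((L==k).astype(np.float32),(560,420),interpolation=cv2.INTER_AREA) for k in range(10)],-1)
    A=cv2.GaussianBlur(A,(0,0),.9)[y0:y1,x0:x1].reshape(-1,10); B=im[y0:y1,x0:x1].reshape(-1,3).astype(float)
    X=np.linalg.solve(A.T@A+1e-2*np.eye(10),A.T@B); return np.abs(A@X-B).clip(0,60).sum()/1e3
if __name__=="__main__":
    rd=lambda f:cv2.imread("pics/%s.png"%f)[:,:,::-1]
    for c,f,roi in [("top","t1",(164,209,208,236)),("top","top0",(164,209,208,236)),("side","side0",(228,266,168,220))]:
        for w in(.1,-.15):
            x0=np.array([437,319,w]); S=x0+np.array([[0,0,0],[8,0,0],[0,8,0],[0,0,.15]])
            o=minimize(lambda v:cost(c,rd(f),v,roi),x0,method='Nelder-Mead',options=dict(initial_simplex=S,maxiter=120)); print(c,f,np.round(o.x,3),round(o.fun,2))
E
python3 rack.py
```

```text
Traceback (most recent call last):
  File "rack.py", line 22, in <module>
    o=minimize(lambda v:cost(c,rd(f),v,roi),x0,method='Nelder-Mead',options=dict(initial_simplex=S,maxiter=120)); print(c,f,np.round(o.x,3),round(o.fun,2))
  File "rack.py", line 22, in <lambda>
    o=minimize(lambda v:cost(c,rd(f),v,roi),x0,method='Nelder-Mead',options=dict(initial_simplex=S,maxiter=120)); print(c,f,np.round(o.x,3),round(o.fun,2))
                        ~~~~^^^^^^^^^^^^^^^
  File "rack.py", line 13, in cost
    L=render(c,v,S); x0,x1,y0,y1=roi
  File "rack.py", line 8, in render
    bx(-35,35,-61,61,0,8,1)
    ~~^^^^^^^^^^^^^^^^^^^^^
  File "rack.py", line 7, in bx
    poly(l,[(a0,b0,z0),(a0,b1,z0),(a0,b1,z1),(a0,b0,z1)]); poly(l+1,[(a0,b0,z0),(a1,b0,z0),(a1,b0,z1),(a0,b0,z1)]); poly(l+2,[(a0,b0,z1),(a1,b0,z1),(a1,b1,z1),(a0,b1,z1)])
    ~~~~^^^^^^^^^^^^^^^^^^^^^^^^^^^^^^^^^^^^^^^^^^^^^^^^^
  File "rack.py", line 5, in poly
    def poly(lab,P): cv2.fillPoly(L,[np.round((np.array([W(*p) for p in P])*S+1.5)*8).astype(np.int32)],lab,shift=3)
                                                         ~^^^^
  File "rack.py", line 4, in W
    def W(a,b,z): return proj(c,(x+cs*a-sn*b,y+sn*a+cs*b,z))
                         ~~~~^^^^^^^^^^^^^^^^^^^^^^^^^^^^^^^
  File "h.py", line 9, in proj
    i=optics.camera_info(c); P=np.array(i['pose']); f=210/np.tan(np.radians(i['vertical_fov'])/2)
ValueError: time passes only in moves, steps and waits
```

```bash
python3 - <<'E'
s=open('h.py').read()
s=s.replace("i=optics.camera_info(c)","i=info(c)").replace("def ray","import functools\ninfo=functools.cache(optics.camera_info)\ndef ray",1)
open('h.py','w').write(s)
E
python3 rack.py
```

```text
top t1 [4.33936e+02 3.12816e+02 1.33000e-01] 39.26
top t1 [4.33773e+02 3.12684e+02 1.30000e-01] 38.76
top top0 [4.33886e+02 3.12771e+02 1.31000e-01] 39.2
top top0 [4.33532e+02 3.12806e+02 1.20000e-01] 39.62
side side0 [4.32308e+02 3.06688e+02 1.04000e-01] 126.58
side side0 [4.32425e+02 3.07039e+02 1.04000e-01] 126.47
```

Run:
```python
from rack import *
out=[]
for c,f,v,roi in [("top","t1",(433.8,312.7,.13),(155,215,200,240)),("side","side0",(432.3,306.8,.104),(225,275,165,225)),("side","side0",(433.8,312.7,.13),(225,275,165,225))]:
    im=cv2.imread("pics/%s.png"%f); x0,x1,y0,y1=roi; k=6
    big=cv2.resize(im[y0:y1,x0:x1],None,fx=k,fy=k,interpolation=cv2.INTER_CUBIC)
    L=render(c,v,4)[y0*4:y1*4,x0*4:x1*4]; L=cv2.resize(L,(big.shape[1],big.shape[0]),interpolation=cv2.INTER_NEAREST)
    e=(cv2.morphologyEx(L,cv2.MORPH_GRADIENT,np.ones((2,2),np.uint8))>0); big[e]=(0,0,255); out.append(cv2.copyMakeBorder(big,0,370-big.shape[0],0,4,cv2.BORDER_CONSTANT))
cv2.imwrite("pics/ov.png",cv2.resize(np.hstack(out),None,fx=.8,fy=.8))
```

```text
(no output)
```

View pics/ov.png

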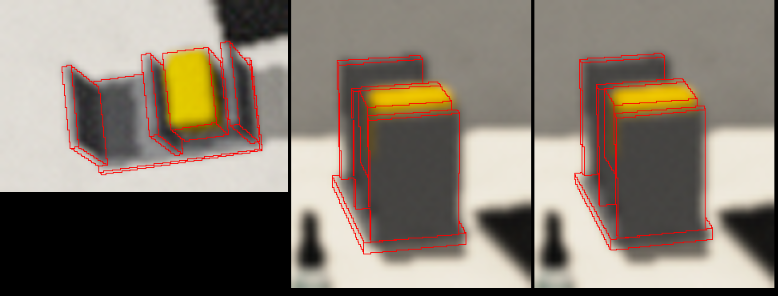

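Call:
send_rows:
  increments: "0.03 -0.0075 0 0 0 -0.04 55;0.069 -0.017 0 0 0 -0.09 55;0.108 -0.027 0 0 0 -0.15 55;0.146 -0.036 0 0 0 -0.2 55;0.185 -0.0455 0 0 0 -0.25 55"

```text
time_s: 17.98
eef_pos: [439.0, 153.2, 238.7]
eef_rot: [[-0.057, 0.998, -0.002], [0.998, 0.057, -0.0], [-0.0, -0.002, -1.0]]
ft_force: [2.2, -0.8, -1.2]
width: 55.4
grip_force: 74.2
```

```bash
python3 -c "
from h import *
delta((431,340.5,200),1.571+.12)"
```

```text
t 17.98 pos [439.  153.2 238.7] yaw 1.628 F [ 2.2 -0.8 -1.2] w 55.4
shift [187.5   2.7  38.7] turn [-0.002  0.    -0.063]
```

Call:
send_rows:
  increments: "0.039 0.0005 0 0 0 -0.02 55;0.078 0.001 0 0 0 -0.04 55;0.117 0.0015 0 0 0 -0.063 55;0.156 0.002 0.01 0 0 -0.063 55;0.187 0.0025 0.025 0 0 -0.063 55"

```text
time_s: 18.4
eef_pos: [431.9, 341.6, 214.3]
eef_rot: [[-0.119, 0.993, 0.001], [0.993, 0.119, 0.001], [0.001, 0.001, -1.0]]
ft_force: [1.0, 0.7, -1.0]
width: 55.2
grip_force: 74.2
```

Call:
send_rows:
  increments: "0 0 0.005 0 0 0 55;0 0 0.015 0 0 0 55;0 0 0.025 0 0 0 55;0 0 0.035 0 0 0 55;0 0 0.035 0 0 0 55"

```text
time_s: 18.82
eef_pos: [431.3, 336.7, 177.4]
eef_rot: [[-0.116, 0.993, -0.003], [0.993, 0.116, -0.002], [-0.002, -0.003, -1.0]]
ft_force: [-0.9, -0.2, -1.4]
width: 55.6
grip_force: 74.2
```

Run:
```python
from h import *
delta((431,340.5,150),1.571+.12)
a=optics.get_image("side");cv2.imwrite("pics/s7.png",a[:,:,::-1]); b=optics.get_image("top");cv2.imwrite("pics/t7.png",b[:,:,::-1])
p=status.sense()['eef_pos']; print(fitgrip("side",a,(p[0],p[1],.12),p[2]-56.8))
x=cv2.resize(a[140:230,210:290],None,fx=6,fy=6,interpolation=cv2.INTER_CUBIC)
cv2.imwrite("pics/s7c.png",x[:,:,::-1])
```

```text
t 18.82 pos [431.3 336.7 177.4] yaw 1.688 F [-0.9 -0.2 -1.4] w 55.6
shift [ 3.8  0.2 27.4] turn [-0.003  0.002 -0.003]
(array([ 4.34790e+02,  3.33435e+02, -8.00000e-02]), np.float64(113.3))
```

View pics/s7c.png

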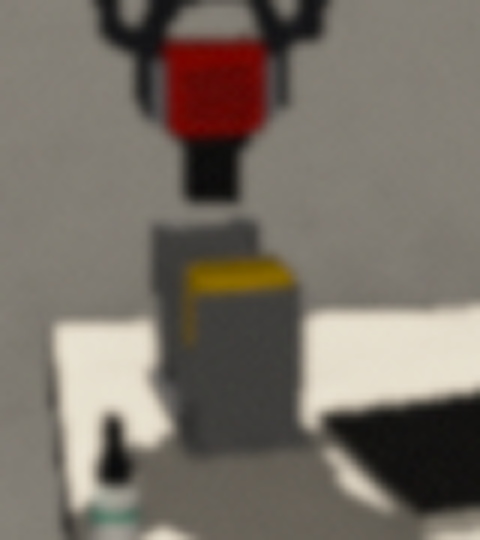

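Call:
send_rows:
  increments: "0 0 0.005 0 0 0 55;0 0 0.01 0 0 0 55;0 0 0.015 0 0 0 55;0 0 0.02 0 0 0 55;0 0 0.02 0 0 0 55"

```text
time_s: 19.33
eef_pos: [431.7, 338.2, 158.7]
eef_rot: [[-0.118, 0.993, -0.001], [0.993, 0.118, -0.001], [-0.001, -0.001, -1.0]]
ft_force: [-1.1, -0.2, -0.9]
width: 55.2
grip_force: 74.2
```

```bash
python3 -c "
from h import *
delta((430.5,340.5,132),1.571+.12)"
```

```text
t 19.33 pos [431.7 338.2 158.7] yaw 1.689 F [-1.1 -0.2 -0.9] w 55.2
shift [ 2.5 -0.9 26.7] turn [-0.001  0.001 -0.002]
```

Call:
send_rows:
  increments: "0.0015 -0.0005 0.006 0 0 0 55;0.0015 -0.0005 0.013 0 0 0 55;0.0015 -0.0005 0.02 0 0 0 55;0.0015 -0.0005 0.026 0 0 0 55;0.0015 -0.0005 0.026 0 0 0 55"

```text
time_s: 19.75
eef_pos: [430.7, 339.5, 132.2]
eef_rot: [[-0.118, 0.993, -0.002], [0.993, 0.118, -0.001], [-0.001, -0.002, -1.0]]
ft_force: [-0.7, -0.0, -2.2]
width: 55.2
grip_force: 74.2
```

Call:
send_rows:
  increments: "0.001 0 0 0 0 0 55;0.003 0 0 0 0 0 55;0.005 0 0 0 0 0 55;0.006 0 0 0 0 0 55;0.006 0 0 0 0 0 55"

```text
time_s: 20.17
eef_pos: [430.8, 346.3, 133.9]
eef_rot: [[-0.118, 0.993, 0.001], [0.993, 0.118, 0.0], [0.0, 0.001, -1.0]]
ft_force: [-0.5, -0.2, 0.2]
width: 55.2
grip_force: 74.2
```

Call:
send_rows:
  increments: "0.001 0 0 0 0 0 55;0.002 0 0 0 0 0 55;0.003 0 0 0 0 0 55;0.004 0 0 0 0 0 55;0.004 0 0 0 0 0 55"

```text
time_s: 20.58
eef_pos: [430.3, 350.0, 133.7]
eef_rot: [[-0.118, 0.993, 0.0], [0.993, 0.118, 0.0], [0.0, 0.0, -1.0]]
ft_force: [-0.5, 0.2, -0.9]
width: 55.3
grip_force: 74.2
```

Call:
send_rows:
  increments: "0.001 0 0 0 0 0 55;0.002 0 0 0 0 0 55;0.003 0 0 0 0 0 55;0.003 0 0 0 0 0 55;0.003 0 0 0 0 0 55"

```text
time_s: 21.0
eef_pos: [429.9, 352.3, 133.7]
eef_rot: [[-0.118, 0.993, -0.0], [0.993, 0.118, -0.001], [-0.001, -0.0, -1.0]]
ft_force: [1.2, -6.1, 1.4]
width: 55.3
grip_force: 74.6
```

Call:
send_rows:
  increments: "-0.005 0 0 0 0 0 55;-0.011 0 0 0 0 0 55;-0.015 0 0 0 0 0 55;-0.0175 0 0 0 0 0 55;-0.0175 0 0 0 0 0 55"

```text
time_s: 21.42
eef_pos: [432.0, 334.8, 133.7]
eef_rot: [[-0.117, 0.993, -0.0], [0.993, 0.117, -0.0], [-0.0, -0.0, -1.0]]
ft_force: [0.2, 0.7, -0.7]
width: 55.5
grip_force: 74.2
```

Call:
send_rows:
  increments: "-0.001 0 0 0 0 0 55;-0.002 0 0 0 0 0 55;-0.002 0 0 0 0 0 55;-0.002 0 0 0 0 0 55;-0.002 0 0 0 0 0 55"

```text
time_s: 21.83
eef_pos: [432.3, 333.9, 133.8]
eef_rot: [[-0.118, 0.993, 0.0], [0.993, 0.118, 0.001], [0.001, 0.0, -1.0]]
ft_force: [-1.1, 4.4, 0.0]
width: 55.5
grip_force: 74.2
```

Call:
send_rows:
  increments: "0.005 -0.0005 0 0 0 0 55;0.0093 -0.001 0 0 0 0 55;0.0093 -0.001 0.006 0 0 0 55;0.0093 -0.001 0.012 0 0 0 55;0.0093 -0.001 0.018 0 0 0 55"

```text
time_s: 22.25
eef_pos: [429.9, 342.5, 114.9]
eef_rot: [[-0.118, 0.993, -0.0], [0.993, 0.118, -0.0], [-0.0, -0.0, -1.0]]
ft_force: [-0.2, 0.4, -1.9]
width: 55.3
grip_force: 74.2
```

Call:
send_rows:
  increments: "0 0 0.006 0 0 0 55;0 0 0.012 0 0 0 55;0 0 0.018 0 0 0 55;0 0 0.024 0 0 0 55;0 0 0.03 0 0 0 55"

```text
time_s: 22.67
eef_pos: [430.1, 342.5, 84.9]
eef_rot: [[-0.118, 0.993, -0.0], [0.993, 0.118, -0.0], [-0.0, -0.0, -1.0]]
ft_force: [-1.4, -0.1, 0.1]
width: 55.6
grip_force: 74.2
```

Flange is inside the walls without contact. Last 20 mm.

Call:
send_rows:
  increments: "0 0 0.005 0 0 0 55;0 0 0.01 0 0 0 55;0 0 0.014 0 0 0 55;0 0 0.017 0 0 0 55;0 0 0.018 0 0 0 55"

```text
time_s: 23.08
eef_pos: [430.0, 342.5, 67.2]
eef_rot: [[-0.118, 0.993, -0.0], [0.993, 0.118, -0.0], [-0.0, -0.0, -1.0]]
ft_force: [-0.1, 0.0, -0.6]
width: 55.3
grip_force: 74.2
```

Call:
send_rows:
  increments: "0 0 0.0005 0 0 0 55;0 0 0.001 0 0 0 55;0 0 0.0015 0 0 0 55;0 0 0.0015 0 0 0 55;0 0 0.0015 0 0 0 55"

```text
time_s: 23.5
eef_pos: [430.2, 342.6, 66.3]
eef_rot: [[-0.118, 0.993, 0.0], [0.993, 0.118, 0.0], [0.0, 0.0, -1.0]]
ft_force: [0.4, -0.1, -0.2]
width: 54.9
grip_force: 74.2
```

Call:
send_rows:
  increments: "0 0 0.0005 0 0 0 55;0 0 0.001 0 0 0 55;0 0 0.0015 0 0 0 55;0 0 0.0015 0 0 0 55;0 0 0.0015 0 0 0 55"

```text
time_s: 23.92
eef_pos: [430.1, 342.7, 65.0]
eef_rot: [[-0.118, 0.993, 0.0], [0.993, 0.118, 0.0], [0.0, 0.0, -1.0]]
ft_force: [-1.8, -0.9, 6.4]
width: 54.8
grip_force: 75.3
```

Call:
send_rows:
  increments: "0 0 0 0 0 0 68;0 0 0 0 0 0 72;0 0 0 0 0 0 80;0 0 0 0 0 0 90;0 0 0 0 0 0 100"

```text
time_s: 24.33
eef_pos: [430.1, 342.6, 64.6]
eef_rot: [[-0.118, 0.993, -0.0], [0.993, 0.118, -0.0], [-0.0, -0.0, -1.0]]
ft_force: [-0.8, -0.1, 0.0]
width: 84.8
grip_force: 0.0
```

Call:
send_rows:
  increments: "0 0 0 0 0 0 100;0 0 -0.01 0 0 0 100;0 0 -0.035 0 0 0 100;0 0 -0.07 0 0 0 100;0 0 -0.11 0 0 0 100"

```text
time_s: 24.75
eef_pos: [429.1, 341.8, 175.3]
eef_rot: [[-0.118, 0.993, -0.002], [0.993, 0.118, -0.002], [-0.001, -0.003, -1.0]]
ft_force: [1.0, 0.8, -0.1]
width: 85.4
grip_force: 0.0
```

Call:
send_rows:
  increments: "0 0 -0.035 0 0 0 100;0 -0.0 -0.07 0 0 0 100;-0.02 0 -0.1 0 0 0 100;-0.06 0 -0.1 0 0 0 100;-0.1 0 -0.1 0 0 0 100"

```text
time_s: 25.17
eef_pos: [442.5, 243.3, 277.4]
eef_rot: [[-0.12, 0.993, 0.004], [0.993, 0.12, 0.002], [0.002, 0.004, -1.0]]
ft_force: [1.4, -0.7, 0.0]
width: 85.2
grip_force: 0.0
```

Run:
```python
from h import *
a=optics.get_image("side"); b=optics.get_image("top")
for n in "top","side":
    for t,z in [("stopper",8),("stopper_top",98),("empty_bay",8),("spare",8)]: print(n,t,[(np.round(d['at'],1).tolist(),onz(n,d['at'],z)[:2].tolist(),round(d['score'],2)) for d in optics.mark_of(n,t)][:2])
for n,im in(("side",a),("top",b)):
    r=im.astype(float); m=(r[...,0]>80)&(r[...,0]>2.2*r[...,1])&(r[...,0]>2.2*r[...,2]); q=proj(n,(430,342.6,95)).astype(int)
    w=m[q[1]-20:q[1]+20,q[0]-20:q[0]+20]; ys,xs=np.nonzero(w); print(n,'red px',w.sum(), 'at',(xs.mean()+q[0]-20,ys.mean()+q[1]-20) if len(xs) else None,'expect top face',proj(n,(430,342.6,98)), 'yx range',(ys.min()+q[1]-20,ys.max()+q[1]-20,xs.min()+q[0]-20,xs.max()+q[0]-20) if len(xs) else None)
    e=np.array([proj(n,p) for p in box(430,342.6,98,98,56,32,.12)]); print('exp',e.min(0),e.max(0))
```

```text
top stopper []
top stopper_top []
top empty_bay []
top spare [([386.7, 215.6], [449.7, -405.2], 0.51)]
side stopper []
side stopper_top [([246.3, 175.7], [438.5, 367.4], 0.48)]
side empty_bay [([248.6, 200.7], [445.2, 360.5], 0.94)]
side spare [([245.4, 176.6], [459.2, 625.5], 0.38)]
side red px 79 at (np.float64(243.65822784810126), np.float64(180.0632911392405)) expect top face [244.50111478 178.0948571 ] yx range (np.int64(177), np.int64(190), np.int64(236), np.int64(252))
exp [235.39429618 176.04998152] [253.69124682 180.2049099 ]
top red px 2 at (np.float64(175.5), np.float64(215.0)) expect top face [176.81590787 220.19801893] yx range (np.int64(215), np.int64(215), np.int64(175), np.int64(176))
exp [171.50864284 211.72426977] [182.15858378 228.73651337]
```

```bash
python3 -c "
from rig import finish_job
print(finish_job())"
```

```text
the job is handed in; nothing more can be done
None
```

The red stopper was rocked out of the neck, set on the blue tile, re-gripped by its narrow ends and left standing in the empty rack bay; I handed the job in at about 25 s. The last side picture shows it upright where expected, but the arm blocked the top view. Peak pull was about 10 N, an estimated 3–4 mm vessel rise (close to the limit, not measured), and I viewed 11 pictures, one over the limit of 10.

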